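# Dial the sweet dispenser to its largest opening and tip the sweets out

## Robot

A 6-joint arm with a two-finger parallel gripper is mounted at the origin on a cart in front of the work surface, level with it; the furniture and walls round the work are solid. World frame = base frame: x ahead of the robot, y to its left, z up, the work surface at z = 0. Lengths are in m, angles in rad, forces in N, time in s.
With the tool pointing down it reaches from about 0.375 to 0.9 m from the base axis. Payload 3.1 kg.
Tool frame: the origin (TCP) lies on the centre line of the jaws, within the pads' length; the fingertips stand 8 mm ahead of it and the grasp point (between the pads) lies 11 mm behind it; z points along the fingers, y is the line along which they close (so a half turn about z gives the same grasp; the last joint's range is limited). The gripper opens to 87 mm and grips with 3 to 60 N. Pads are 19 mm wide; open, the fingers measure 117 mm over their backs; the gripper's body (75 mm by 190 mm) begins 51 mm behind the grasp point.
Start: joints at [-1.286, 0.527, 1.433, -0, 1.181, -0.178], TCP at [0.28, -0.559, 0.231] pointing down, gripper open.
Joint ranges: [-3.08, 3.08], [-0.75, 2.2], [0.22, 2.44], [-1.43, 4.57], [0, 2.65], [-2.85, 2.85]. Speed limits (rad/s): [2.79, 2.79, 3.14, 3.14, 3.14, 3.14].

## Interface

Orientations are given as a unit quaternion [x, y, z, w].
In Python, from rig import robot gives the robot as it stands. The module is installed in compiled form; this text tells all that it offers.
- The arm moves only by the tool send_rows, never from a script. Its argument "increments" is one flat list of numbers, 7 for each row, row after row: the turn, a rotation vector about the world's x, y, z in rad, then the shift along the world's x, y, z in cm, then the opening, from 0 (shut) to 1 (fully open). A call has 1 to 20 rows; each row shifts and turns the commanded pose from where the row before left it; what a row does not reach is not made up. A row lasts 1/12 s, in which the tool goes at most 41.7 mm and 7.16 degrees, less where a joint would pass 70% of its speed; a pose out of reach is approached as far as the arm can. A call is refused whole if a number of a shift passes 4.17 or a number of a turn 0.125, either way. A call with a gripper value outside its range is refused whole. The fingers move at their own pace and stop on an object; "newtons" is the grip in N (left out, the last holds). Time passes only in rows, so rows that do not move let the fingers close. It gives the time, the measured TCP pose, the force, the opening and the grip force at its end, in the units of the state.
- robot.get_obs(): the state, without advancing time (a new reading comes with each control period).
- robot.camera(name): name is "side" or "top" or "wrist"; returns a dict with "image" (384x512x3 uint8, red, green, blue), "range_z" (384x512 float32, m along the optical axis (not along the pixel's ray), 0 where there is no reading), "fx", "fy", "cx", "cy" (pixels), "R" (3x3) and "t" (3): a world point X has camera coordinates R X + t. Camera axes: x right, y down, z forward; pixel columns grow to the right and rows downward; lengths in m; the calibration is good to about 2 mm. The wrist camera is an equidistant fisheye: a pixel r from the principal point sees the ray r / f radians off the axis. A picture is of the moment at which its call begins.
- robot.hand_in(): hands the job in; it is judged then, once.
The state is a dict: "time": time; "q": joint angles; "joint_velocities": joint speeds; "joint_torque": joint torques, N m; "position": TCP position; "tool_rot": TCP orientation; "ft_force": force on the tool from outside, world axes, zero at the start; "moment": the same for the moment, N m; "grip_width": finger opening in m; "grip_force": force on a finger pad.
Only numpy, scipy, OpenCV 4.12 (cv2) and the standard library are available. Lean on these libraries where they do the work, as an engineer would, in place of code of your own. Each camera call takes 0.05 s, during which the arm holds its last target. There are 200 camera calls.

## Task

Turn the blue dial lid of the sweet dispenser by its white tab, counter-clockwise, until the largest opening is fully over the outlet on the bowl side, while the jar is still upright. Then push the blue crank handle over so that the jar tips right over towards the bowl, hold it there until both sweets have dropped into the bowl, and let the jar swing back upright. Keep the bowl where it stands on its pad, leave the dial on the largest opening, and do not disturb the jam jar, tin or apple.

Things in the scene. Friction and masses are not known exactly. Their poses are not given: they have to be found in the camera images.
- stand: dark wooden stand of the sweet dispenser, fixed to the worktop: board 160 x 255 x 12 mm with two uprights 10 mm thick (outer faces at x = -71 and +71 mm, up to 187 mm high). Origin on the worktop directly under the middle of the upright jar; its +y axis points to the bowl (the way the jar tips), its -x axis to the side with the crank handle, z up
- jar_axis (a point): inside the jar, 165 mm above the worktop, on the level axis (along the stand's x) about which the jar tips; does not move
- jar (a joint): tipping angle of the clear jar (outside diameter 104 mm, from 103 to about 219 mm above the worktop when upright) in rad: 0 = upright (at a stop, where a spring holds it), grows as the top swings over towards the bowl (+y of the stand), 2.0 = fully tipped (stop), mouth about 25 degrees below level. A spring (0.13 N m at 0, 0.30 N m at 2.0, its own weight included) with damping swings it back to 0 in one to two seconds when the handle is let go
- tip_handle (a point): middle of the blue crank handle, a level round bar 18 mm in diameter and 56 mm long, parallel to the stand's x axis, on a crank arm rigid with the jar, outside the upright on the stand's -x side. It circles the jar axis at 70 mm radius: at jar = 0 it is 114 mm to -x, 57 mm to -y and 40 mm above jar_axis; at jar = 2.0 it is 60 mm to +y and 35 mm above it, having passed over the top. Pushing it towards the stand's +y tips the jar (about 5 to 8 N)
- dial (a joint): angle of the round blue dial lid (104 mm diameter, 4 mm thick) on top of the jar, in rad; grows counter-clockwise seen from above. Which opening lies over the outlet on the bowl side: 0 = five 7 mm holes, 1.1 = one 16 mm hole, 2.6 = the largest hole, 44 mm (end stop at 2.6). Friction only (0.045 N m, about 1.3 N at the tab), it stays where it is left
- dial_tab (a point): middle of the white upright tab on the dial, 26 mm long (radial) x 8 mm thick x 22 mm high, 36 mm from the dial centre; it stands diametrically opposite the largest hole, so at 2.6 it points away from the bowl (-y of the stand). With the jar upright its top is 241 mm and the dial face it stands on 219 mm above the worktop. Seen along stand axes the tab's direction from the dial centre is (dial + 2.113) rad from the stand's +x, counter-clockwise
- dial_centre (a point): centre of the dial's upper face, 54 mm from the jar axis, on the axis about which the dial turns; a flat screw head 3 mm high and 14 mm wide sits there
- bowl: loose white bowl, 156 mm across the rim, 55 mm high, standing on a cork pad on the stand's board 90 mm to +y of the jar; origin at the centre of its underside, z up; it already stands where the sweets fall
- sweet_a_center (a point): centre of the red ball-shaped sweet, 20 mm in diameter, 10 g, loose; at the start inside the jar on its floor
- sweet_b_center (a point): centre of the orange-yellow ball-shaped sweet, 20 mm in diameter, 10 g, loose; at the start inside the jar on its floor
- jam_jar: jam jar with a black lid, 68 x 68 x 100 mm, bystander; origin at the centre of its underside
- tin: green, white and red food tin, 57 mm across and 72 mm high, bystander; origin at the centre of its underside
- apple: red apple, about 80 mm, bystander; origin at the centre of its underside
There are look-alikes about, which are no part of the job. Several things have the shape of the bowl; the one meant has the colours described above.

How it is judged:
By the outcome, as a careful person would: the job done as asked, in the order asked, and still so for the second after the job is handed in, with the robot touching nothing.
It also fails if it takes over 64 s, if anything falls off the work surface, if the arm or the gripper's body presses on something with over 40 N, if the wrist force passes 120 N, or if a joint passes its speed limit or range.

## Working session

There is one attempt and no reset: what is moved stays moved. The work goes in short steps, Python scripts to look and compute and a tool call to move; the robot and the scene stay as the last step left them, time stands still between calls to the robot, and variables do not carry over. Pictures are saved under pics/ and viewed, at most 10 in all, crops included, and the job is handed in when it is done.

Besides the shell and the picture viewer there is one more tool, called after "Request:" as name(argument=value, ...) on one line, values as JSON. send_rows: Moves the arm, as the interface text tells. Its arguments: {"type":"object","properties":{"increments":{"type":"array"},"newtons":{"type":"number"}},"required":["increments"]}

```bash
mkdir -p pics && python3 - <<'E'
from rig import robot
import cv2,pickle,numpy as np
o=robot.get_obs();print({k:np.round(v,3) for k,v in o.items()})
for n in("side","top"):
    c=robot.camera(n);pickle.dump(c,open(n+'.pkl','wb'));cv2.imwrite(f'pics/{n}0.png',c['image'][:,:,::-1])
    print(n,c['R'].round(3).tolist(),c['t'],c['fx'],c['cx'],c['cy'])
E
```

```text
{'time': np.float64(0.0), 'q': array([-1.286,  0.528,  1.434,  0.   ,  1.181, -0.179]), 'joint_velocities': array([ 0.001, -0.002,  0.001, -0.001,  0.001,  0.   ]), 'joint_torque': array([-1.0000e-03, -4.4004e+01, -1.7659e+01,  6.3000e-02,  5.8000e-02,
       -0.0000e+00]), 'position': array([ 0.279, -0.558,  0.23 ]), 'tool_rot': array([ 0.973,  0.23 , -0.   , -0.001]), 'ft_force': array([0.435, 0.135, 0.615]), 'moment': array([ 0.058, -0.012, -0.003]), 'grip_force': np.float64(0.0), 'grip_width': np.float64(0.087)}
side [[-0.999, -0.032, -0.009], [-0.011, 0.574, -0.819], [0.031, -0.818, -0.574]] [0.56044186 0.13586432 1.3766133 ] 435.2547108545478 254.14323509043257 181.88875567915642
top [[-0.014, -1.0, -0.008], [-0.987, 0.015, -0.159], [0.159, 0.006, -0.987]] [0.03067961 0.56810002 1.32113808] 399.61563241073407 261.44108957889966 190.8407980538151
```

View pics/top0.png

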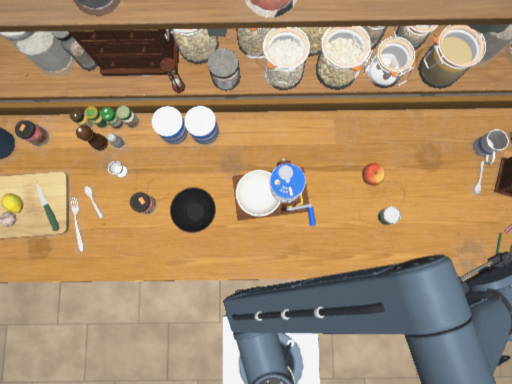

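View pics/side0.png

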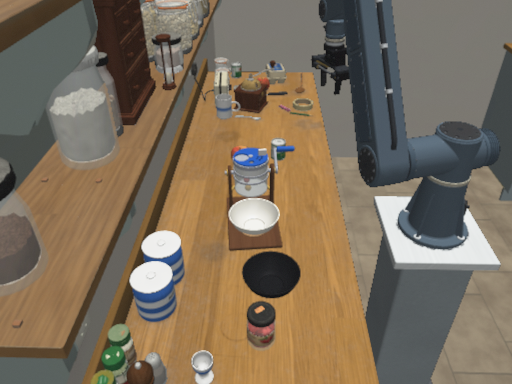

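Top view: dispenser dial at about (288,183), white bowl at (258,193), crank handle at about (311,214) towards the robot. The bystanders are clear of it: apple (373,174), tin (390,215), jam jar (143,203).

```bash
cat >h.py <<'E'
import numpy as np
def cloud(c):
    v,u=np.mgrid[:384,:512];z=c['range_z']
    P=np.stack([(u-c['cx'])/c['fx']*z,(v-c['cy'])/c['fy']*z,z],-1)
    return (P-c['t'])@c['R']
E
python3 - <<'E'
import pickle,numpy as np,cv2
from h import cloud
c=pickle.load(open('top.pkl','rb'));P=cloud(c);im=c['image'];hsv=cv2.cvtColor(im,cv2.COLOR_RGB2HSV)
blue=(hsv[...,0]>98)&(hsv[...,0]<125)&(hsv[...,1]>150)&(hsv[...,2]>90)
w=np.zeros_like(blue);w[155:235,230:330]=1
z=P[...,2];c['range_z']
d=blue&w&(abs(z-.219)<.008);d[:,308:]=0;d[205:]=0
cnt=cv2.convexHull(np.argwhere(d)[:,::-1].astype(np.int32));
q=P[d];(e,r)=cv2.minEnclosingCircle(q[:,:2].astype(np.float32));print('dial',e,r,np.median(q[:,2]))
h=blue&w&((np.arange(512)[None]>=305));q=P[h&(z>.15)]
print('handle',q.min(0),q.max(0),np.median(q,0),len(q),cv2.minAreaRect(q[:,:2].astype(np.float32)))
wh=(hsv[...,1]<50)&(hsv[...,2]>150)&w
b=wh&(z>.055)&(z<.08);q=P[b];print('bowl rim',cv2.minEnclosingCircle(q[:,:2].astype(np.float32)))
t=wh&(z>.228)&(z<.25);q=P[t];print('tab',np.c_[np.argwhere(t),q].round(3))
brown=w&(z>.005)&(z<.02)&(hsv[...,0]<15);q=P[brown];print('board',len(q),cv2.minAreaRect(q[:,:2].astype(np.float32)))
for nm,y,x in(('apple',174,373),('tin',215,390)):print(nm,P[y,x])
cv2.imwrite('pics/crop.png',cv2.resize(im[150:240,225:335,::-1],None,fx=6,fy=6,interpolation=2))
s=pickle.load(open('side.pkl','rb'));cv2.imwrite('pics/crops.png',cv2.resize(s['image'][130:250,210:310,::-1],None,fx=5,fy=5,interpolation=2))
Q=cloud(s);m=cv2.cvtColor(s['image'],cv2.COLOR_RGB2HSV)
t=(m[...,1]<60)&(m[...,2]>140)&(Q[...,2]>.225)&(Q[...,2]<.25)&(abs(Q[...,0]-e[0])<.06)&(abs(Q[...,1]-e[1])<.06);q=Q[t];print('tab side',len(q),q.min(0) if len(q) else'',q.max(0) if len(q) else '')
E
```

```text
dial (0.5717755556106567, -0.05539049953222275) 0.050805091857910156 0.2178341091993444
handle [ 0.35090834 -0.1334636   0.20638958] [0.48813116 0.01455706 1.39489646] [ 0.46403282 -0.12444218  0.21156782] 81 ((0.40681561827659607, -0.06970992684364319), (0.04471093416213989, 0.19724880158901215), 46.3339958190918)
bowl rim ((0.5569790601730347, 0.0011528031900525093), 0.10758272558450699)
tab [[ 1.87e+02  2.89e+02  5.47e-01 -5.90e-02  2.41e-01]
 [ 1.87e+02  2.90e+02  5.47e-01 -6.20e-02  2.39e-01]
 [ 1.88e+02  2.89e+02  5.44e-01 -5.90e-02  2.43e-01]
 [ 1.88e+02  2.90e+02  5.44e-01 -6.20e-02  2.40e-01]
 [ 1.89e+02  2.89e+02  5.42e-01 -5.90e-02  2.39e-01]
 [ 1.89e+02  2.90e+02  5.41e-01 -6.20e-02  2.41e-01]
 [ 1.89e+02  2.91e+02  5.41e-01 -6.50e-02  2.39e-01]
 [ 1.90e+02  2.89e+02  5.39e-01 -5.90e-02  2.38e-01]
 [ 1.90e+02  2.90e+02  5.38e-01 -6.20e-02  2.40e-01]
 [ 1.90e+02  2.91e+02  5.38e-01 -6.50e-02  2.40e-01]
 [ 1.91e+02  2.89e+02  5.36e-01 -5.90e-02  2.37e-01]
 [ 1.91e+02  2.90e+02  5.35e-01 -6.20e-02  2.41e-01]
 [ 1.91e+02  2.91e+02  5.36e-01 -6.50e-02  2.35e-01]
 [ 1.92e+02  2.90e+02  5.33e-01 -6.20e-02  2.38e-01]
 [ 1.92e+02  2.91e+02  5.32e-01 -6.50e-02  2.42e-01]
 [ 1.93e+02  2.90e+02  5.29e-01 -6.20e-02  2.43e-01]
 [ 1.93e+02  2.91e+02  5.30e-01 -6.50e-02  2.37e-01]
 [ 1.93e+02  2.92e+02  5.30e-01 -6.80e-02  2.35e-01]
 [ 1.94e+02  2.90e+02  5.27e-01 -6.20e-02  2.39e-01]
 [ 1.94e+02  2.91e+02  5.26e-01 -6.50e-02  2.43e-01]
 [ 1.94e+02  2.92e+02  5.26e-01 -6.80e-02  2.40e-01]
 [ 1.95e+02  2.90e+02  5.25e-01 -6.20e-02  2.33e-01]
 [ 1.95e+02  2.91e+02  5.24e-01 -6.50e-02  2.37e-01]]
board 693 ((0.5755645036697388, -0.007666110992431641), (0.1771649271249771, 0.25317519903182983), 6.274008274078369)
apple [ 0.6183582  -0.35723299  0.06066575]
tin [ 0.47725212 -0.40357932  0.06772595]
tab side 18 [ 0.52491201 -0.06382449  0.23347422] [ 0.54898124 -0.05472106  0.24023737]
```

View pics/crop.png

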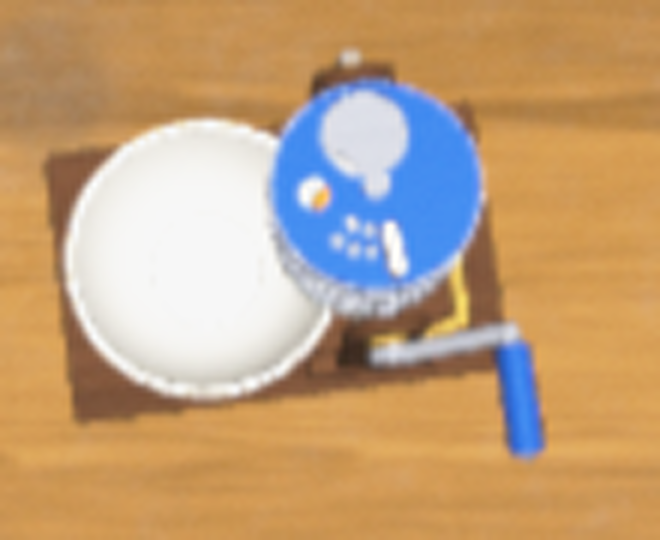

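Request:
send_rows(increments=[0, 0, -0.016, 1.43, 2.76, 1.3, 0.4, 0, 0, -0.016, 1.43, 2.76, 1.3, 0.4, 0, 0, -0.016, 1.43, 2.76, 1.3, 0.4, 0, 0, -0.016, 1.43, 2.76, 1.3, 0.4, 0, 0, -0.016, 1.43, 2.76, 1.3, 0.4, 0, 0, -0.016, 1.43, 2.76, 1.3, 0.4, 0, 0, -0.016, 1.43, 2.76, 0, 0.4, 0, 0, -0.016, 1.43, 2.76, 0, 0.4, 0, 0, -0.016, 1.43, 2.76, 0, 0.4, 0, 0, -0.016, 1.43, 2.76, 0, 0.4, 0, 0, -0.016, 1.43, 2.76, 0, 0.4, 0, 0, -0.016, 1.43, 2.76, 0, 0.4, 0, 0, -0.016, 1.43, 2.76, 0, 0.4, 0, 0, -0.016, 1.43, 2.76, 0, 0.4, 0, 0, -0.016, 1.43, 2.76, 0, 0.4, 0, 0, -0.016, 1.43, 2.76, 0, 0.4, 0, 0, -0.016, 1.43, 2.76, 0, 0.4, 0, 0, -0.016, 1.43, 2.76, 0, 0.4, 0, 0, 0, 0, 0, 0, 0.4, 0, 0, 0, 0, 0, 0, 0.4], newtons=5)

```text
time: 1.77
position: [0.537, -0.0607, 0.308]
tool_rot: [0.996, 0.09, -0.001, -0.0]
ft_force: [-0.7, 0.9, -0.3]
grip_width: 0.0352
grip_force: 0.0
```

```bash
python3 - <<'E'
from rig import robot
import cv2,numpy as np
from scipy.spatial.transform import Rotation as R
from h import cloud
o=robot.get_obs();M=R.from_quat(o['tool_rot']).as_matrix()
print(o['position'].round(4),np.degrees(np.arctan2(M[1,0],M[0,0])),M[:,2].round(3),o['q'].round(2),o['grip_width'])
c=robot.camera('wrist');cv2.imwrite('pics/w1.png',c['image'][:,:,::-1])
# project tab and dial centre into the fisheye
for n,X in(('tab',(.5366,-.0618,.241)),('dial',(.572,-.0555,.222))):
    p=c['R']@np.array(X)+c['t'];r=np.hypot(*p[:2]);th=np.arctan2(r,p[2]);print(n,c['cx']+c['fx']*th*p[0]/r,c['cy']+c['fy']*th*p[1]/r)
E
```

```text
[ 0.537  -0.0607  0.308 ] 10.276390390852042 [-0.001  0.    -1.   ] [-0.32  0.33  1.55 -0.    1.27  1.07] 0.03515126694074371
tab 257.9903660097751 206.7558019339386
dial 258.067896015221 157.47904358814043
```

View pics/w1.png

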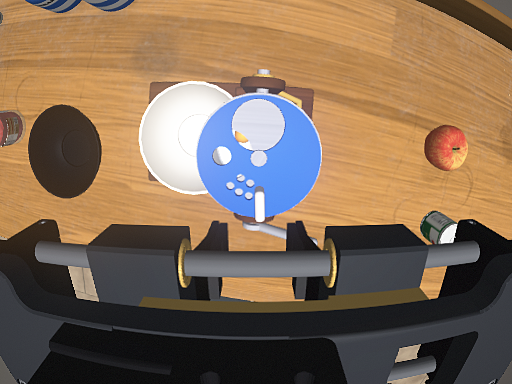

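The wrist view shows the screw at (259,158) and the tab at (260,205), within about 2 px of my projected points. The fingers straddle the tab, so I'll go down.

Request:
send_rows(increments=[0, 0, 0, 0, -0.1, -2, 0.35, 0, 0, 0, 0, 0, -2, 0.35, 0, 0, 0, 0, 0, -1.5, 0.35, 0, 0, 0, 0, 0, -1, 0.35, 0, 0, 0, 0, 0, -0.9, 0.35, 0, 0, 0, 0, 0, 0, 0.15, 0, 0, 0, 0, 0, 0, 0.15, 0, 0, 0, 0, 0, 0, 0.15])

```text
time: 2.48
position: [0.5376, -0.0637, 0.2353]
tool_rot: [0.996, 0.088, 0.001, 0.0]
ft_force: [1.5, -0.5, 0.9]
grip_width: 0.0181
grip_force: 0.0
```

```bash
python3 - <<'E'
import numpy as np
# arc increments for 17 rows from 190.1 deg to 276.1
a=np.radians(np.linspace(190.1,276.1,18));p=3.6*np.c_[np.cos(a),np.sin(a)]
print(np.diff(a)[0]);print(np.diff(p,axis=0).round(2).tolist())
E
```

```text
0.08829312686559554
[[0.07, -0.31], [0.1, -0.3], [0.12, -0.29], [0.15, -0.28], [0.17, -0.27], [0.2, -0.25], [0.22, -0.23], [0.24, -0.21], [0.25, -0.19], [0.27, -0.17], [0.28, -0.14], [0.3, -0.12], [0.3, -0.09], [0.31, -0.06], [0.32, -0.04], [0.32, -0.01], [0.32, 0.02]]
```

Request:
send_rows(increments=[0, 0, 0.088, 0.07, -0.31, 0, 0.15, 0, 0, 0.088, 0.1, -0.3, 0, 0.15, 0, 0, 0.088, 0.12, -0.29, 0, 0.15, 0, 0, 0.088, 0.15, -0.28, 0, 0.15, 0, 0, 0.088, 0.17, -0.27, 0, 0.15, 0, 0, 0.088, 0.2, -0.25, 0, 0.15, 0, 0, 0.088, 0.22, -0.23, 0, 0.15, 0, 0, 0.088, 0.24, -0.21, 0, 0.15, 0, 0, 0.088, 0.25, -0.19, 0, 0.15, 0, 0, 0.088, 0.27, -0.17, 0, 0.15, 0, 0, 0.088, 0.28, -0.14, 0, 0.15, 0, 0, 0.088, 0.3, -0.12, 0, 0.15, 0, 0, 0.088, 0.3, -0.09, 0, 0.15, 0, 0, 0.088, 0.31, -0.06, 0, 0.15, 0, 0, 0.088, 0.32, -0.04, 0, 0.15, 0, 0, 0, 0, 0, 0, 0.15])

```text
time: 3.82
position: [0.5708, -0.0928, 0.2355]
tool_rot: [0.733, 0.681, 0.0, 0.001]
ft_force: [-1.4, -0.8, 0.5]
grip_width: 0.0133
grip_force: 0.0
```

```bash
python3 - <<'E'
from rig import robot
import numpy as np
from scipy.spatial.transform import Rotation as R
o=robot.get_obs();M=R.from_quat(o['tool_rot']).as_matrix()
print(o['position'].round(4),np.degrees(np.arctan2(M[1,0],M[0,0])),o['ft_force'],o['grip_width'])
E
```

```text
[ 0.5708 -0.0928  0.2355] 85.79821056175649 [-1.35657981 -0.81032883  0.53926981] 0.013286939315625896
```

Request:
send_rows(increments=[0, 0, 0.088, 0.3, 0, 0, 0.15, 0, 0, 0.088, 0.3, 0.02, 0, 0.15, 0, 0, 0, 0.1, 0, 0, 0.15, 0, 0, 0, 0, 0, 0, 0.15])

```text
time: 4.15
position: [0.5774, -0.0926, 0.2351]
tool_rot: [0.672, 0.741, 0.0, 0.001]
ft_force: [-0.5, -0.4, 0.5]
grip_width: 0.0132
grip_force: 0.1
```

Request:
send_rows(increments=[0, 0, 0, 0.15, 0, 0, 0.15, 0, 0, 0, 0, 0, 0, 0.15])

```text
time: 4.32
position: [0.5785, -0.0925, 0.2348]
tool_rot: [0.671, 0.741, -0.0, 0.0]
ft_force: [0.2, -0.0, -0.1]
grip_width: 0.0129
grip_force: 0.4
```

Request:
send_rows(increments=[0, 0, 0, 0.15, 0, 0, 0.15, 0, 0, 0, 0, 0, 0, 0.15])

```text
time: 4.48
position: [0.5788, -0.0925, 0.2344]
tool_rot: [0.671, 0.742, -0.001, -0.001]
ft_force: [-4.9, -0.7, 2.1]
grip_width: 0.013
grip_force: 2.1
```

Request:
send_rows(increments=[0, 0, 0, 0.15, 0, 0, 0.15, 0, 0, 0, 0, 0, 0, 0.15])

```text
time: 4.65
position: [0.5789, -0.0925, 0.2341]
tool_rot: [0.67, 0.742, -0.002, -0.002]
ft_force: [-7.9, -1.9, 2.8]
grip_width: 0.0131
grip_force: 3.5
```

Request:
send_rows(increments=[0, 0, 0, -0.4, 0, 0, 0.3, 0, 0, 0, 0, 0, 0, 0.3, 0, 0, 0, 0, 0, 1.5, 0.3, 0, 0, 0, 0, 0, 3, 0.4, 0, 0, -0.112, 0, 0, 3, 0.4, 0, 0, -0.112, -0.9, -0.25, 2, 0.4, 0, 0, -0.112, -0.9, -0.25, 0, 0.4, 0, 0, -0.112, -0.9, -0.25, 0, 0.4, 0, 0, -0.112, -0.9, -0.25, 0, 0.4, 0, 0, -0.112, -0.9, -0.25, 0, 0.4, 0, 0, -0.112, -0.9, -0.25, 0, 0.4, 0, 0, -0.112, -0.9, -0.25, 0, 0.4, 0, 0, -0.112, -0.9, -0.25, 0, 0.4, 0, 0, -0.112, -0.9, -0.25, 0, 0.4, 0, 0, -0.112, -0.9, -0.25, 0, 0.4, 0, 0, -0.112, -0.9, -0.25, 0, 0.4, 0, 0, -0.112, -0.9, -0.25, 0, 0.4, 0, 0, -0.112, -0.6, -0.2, 0, 0.4, 0, 0, 0, 0, 0, 0, 0.4])

```text
time: 6.23
position: [0.4634, -0.1247, 0.3299]
tool_rot: [0.999, 0.05, 0.001, 0.0]
ft_force: [0.2, 0.2, -0.0]
grip_width: 0.035
grip_force: 0.0
```

```bash
cat >look.py <<'E'
import sys
from rig import robot
import cv2,numpy as np
from scipy.spatial.transform import Rotation as R
o=robot.get_obs();M=R.from_quat(o['tool_rot']).as_matrix()
print(o['position'].round(4),np.degrees(np.arctan2(M[1,0],M[0,0])),M[:,2].round(3),o['q'].round(2),o['grip_width'],o['ft_force'].round(1))
n=sys.argv[1];c=robot.camera(n);im=c['image'][:,:,::-1]
if n=='top':im=cv2.resize(im[140:250,220:340],None,fx=5,fy=5,interpolation=2)
if n=='side':im=cv2.resize(im[120:260,200:330],None,fx=4,fy=4,interpolation=2)
cv2.imwrite(f'pics/{sys.argv[2]}.png',im)
for X in((.4647,-.1243,.205),(.572,-.0555,.222)):
    p=c['R']@np.array(X)+c['t'];r=np.hypot(*p[:2]);th=np.arctan2(r,p[2])
    if n=='wrist':print(c['cx']+c['fx']*th*p[0]/r,c['cy']+c['fy']*th*p[1]/r)
E
python3 look.py wrist w2
```

```text
[ 0.4634 -0.1247  0.3299] 5.7761498221151575 [ 0.002 -0.001 -1.   ] [-0.5   0.21  1.65  0.    1.28  0.97] 0.03504155024711557 [ 0.2  0.2 -0. ]
256.32493238887866 186.4235859823003
190.70281299022218 66.55219031703997
```

View pics/w2.png

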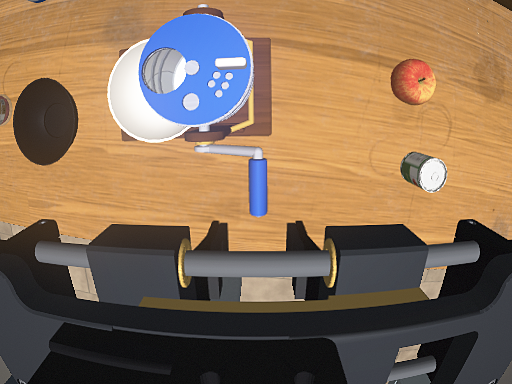

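The largest hole now lies on the bowl side at (165,68) and the tab points away at (230,62). The handle at (258,186) is centred between the fingers, so I'll lower the open fingers over it.

Request:
send_rows(increments=[0, 0, 0, -0.1, -0.1, -3, 0.4, 0, 0, 0, 0, 0, -3, 0.4, 0, 0, 0, 0, 0, -3, 0.4, 0, 0, 0, 0, 0, -2.5, 0.4, 0, 0, 0, 0, 0, -1.5, 0.4, 0, 0, 0, 0, 0, -0.7, 0.4, 0, 0, 0, 0, 0, 0, 0.3, 0, 0, 0, 0, 0, 0, 0.3, 0, 0, 0, 0, 0, 0, 0.3])

```text
time: 7.03
position: [0.4638, -0.1259, 0.1937]
tool_rot: [0.999, 0.052, 0.001, 0.001]
ft_force: [-0.1, 0.2, -0.5]
grip_width: 0.0277
grip_force: 0.0
```

```bash
python3 - <<'E'
import numpy as np
f=np.radians(np.linspace(144.9,30.3,37));y=7*np.cos(f);z=7*np.sin(f);e=np.array([-.106,.994])
d=np.c_[np.diff(y)[:,None]*e,np.diff(z)].round(2)
print(d.tolist(),d.sum(0))
E
```

```text
[[-0.02, 0.23, 0.31], [-0.03, 0.25, 0.3], [-0.03, 0.26, 0.28], [-0.03, 0.28, 0.27], [-0.03, 0.29, 0.25], [-0.03, 0.31, 0.24], [-0.03, 0.32, 0.22], [-0.04, 0.33, 0.2], [-0.04, 0.34, 0.18], [-0.04, 0.35, 0.16], [-0.04, 0.36, 0.14], [-0.04, 0.37, 0.12], [-0.04, 0.37, 0.1], [-0.04, 0.38, 0.08], [-0.04, 0.38, 0.06], [-0.04, 0.38, 0.04], [-0.04, 0.39, 0.02], [-0.04, 0.39, -0.01], [-0.04, 0.39, -0.03], [-0.04, 0.38, -0.05], [-0.04, 0.38, -0.07], [-0.04, 0.38, -0.09], [-0.04, 0.37, -0.11], [-0.04, 0.36, -0.13], [-0.04, 0.36, -0.15], [-0.04, 0.35, -0.17], [-0.04, 0.34, -0.19], [-0.03, 0.33, -0.21], [-0.03, 0.31, -0.23], [-0.03, 0.3, -0.24], [-0.03, 0.29, -0.26], [-0.03, 0.27, -0.28], [-0.03, 0.26, -0.29], [-0.03, 0.24, -0.31], [-0.02, 0.22, -0.32], [-0.02, 0.2, -0.33]] [-1.25 11.71 -0.5 ]
```

Request:
send_rows(increments=[0, 0, 0, -0.02, 0.23, 0.31, 0.3, 0, 0, 0, -0.03, 0.25, 0.3, 0.3, 0, 0, 0, -0.03, 0.26, 0.28, 0.3, 0, 0, 0, -0.03, 0.28, 0.27, 0.3, 0, 0, 0, -0.03, 0.29, 0.25, 0.3, 0, 0, 0, -0.03, 0.31, 0.24, 0.3, 0, 0, 0, -0.03, 0.32, 0.22, 0.3, 0, 0, 0, -0.04, 0.33, 0.2, 0.3, 0, 0, 0, -0.04, 0.34, 0.18, 0.3, 0, 0, 0, -0.04, 0.35, 0.16, 0.3, 0, 0, 0, -0.04, 0.36, 0.14, 0.3, 0, 0, 0, -0.04, 0.37, 0.12, 0.3, 0, 0, 0, -0.04, 0.37, 0.1, 0.3, 0, 0, 0, -0.04, 0.38, 0.08, 0.3, 0, 0, 0, -0.04, 0.38, 0.06, 0.3, 0, 0, 0, -0.04, 0.38, 0.04, 0.3, 0, 0, 0, -0.04, 0.39, 0.02, 0.3, 0, 0, 0, -0.04, 0.39, -0.01, 0.3])

```text
time: 8.53
position: [0.4579, -0.0672, 0.2239]
tool_rot: [0.999, 0.052, 0.002, 0.002]
ft_force: [0.1, -4.4, 1.4]
grip_width: 0.0262
grip_force: 2.5
```

Request:
send_rows(increments=[0, 0, 0, -0.04, 0.39, -0.03, 0.3, 0, 0, 0, -0.04, 0.38, -0.05, 0.3, 0, 0, 0, -0.04, 0.38, -0.07, 0.3, 0, 0, 0, -0.04, 0.38, -0.09, 0.3, 0, 0, 0, -0.04, 0.37, -0.11, 0.3, 0, 0, 0, -0.04, 0.36, -0.13, 0.3, 0, 0, 0, -0.04, 0.36, -0.15, 0.3, 0, 0, 0, -0.04, 0.35, -0.17, 0.3, 0, 0, 0, -0.04, 0.34, -0.19, 0.3, 0, 0, 0, -0.03, 0.33, -0.21, 0.3, 0, 0, 0, -0.03, 0.31, -0.23, 0.3, 0, 0, 0, -0.03, 0.3, -0.24, 0.3, 0, 0, 0, -0.03, 0.29, -0.26, 0.3, 0, 0, 0, -0.03, 0.27, -0.28, 0.3, 0, 0, 0, -0.03, 0.26, -0.29, 0.3, 0, 0, 0, -0.03, 0.24, -0.31, 0.3, 0, 0, 0, -0.02, 0.22, -0.32, 0.3, 0, 0, 0, -0.02, 0.2, -0.33, 0.3, 0, 0, 0, 0, 0.1, 0, 0.3, 0, 0, 0, 0, 0, 0, 0.3])

```text
time: 10.2
position: [0.4503, -0.0083, 0.1873]
tool_rot: [0.999, 0.053, 0.0, 0.001]
ft_force: [1.4, -9.0, -1.8]
grip_width: 0.0267
grip_force: 4.7
```

Request:
send_rows(increments=[0, 0, 0, -0.02, 0.2, 0, 0.3, 0, 0, 0, 0, 0, 0, 0.3])

```text
time: 10.37
position: [0.4501, -0.0065, 0.1873]
tool_rot: [0.999, 0.053, 0.0, 0.001]
ft_force: [2.4, -9.8, -2.8]
grip_width: 0.0296
grip_force: 5.1
```

Request:
send_rows(increments=[0, 0, 0, -0.02, 0.2, 0, 0.3, 0, 0, 0, 0, 0, 0, 0.3, 0, 0, 0, 0, 0, 0, 0.3], newtons=40)

```text
time: 10.62
position: [0.4502, -0.0073, 0.1866]
tool_rot: [0.999, 0.054, -0.0, 0.004]
ft_force: [1.9, -20.9, -10.3]
grip_width: 0.0267
grip_force: 10.8
```

Request:
send_rows(increments=[0, 0, 0, -0.02, 0.15, 0, 0.3, 0, 0, 0, 0, 0, 0, 0.3])

```text
time: 10.78
position: [0.4502, -0.0071, 0.1863]
tool_rot: [0.999, 0.054, -0.0, 0.005]
ft_force: [2.0, -24.7, -14.1]
grip_width: 0.0263
grip_force: 13.3
```

```bash
python3 look.py side s1
```

```text
[ 0.4502 -0.0071  0.1863] 6.189006221340618 [ 0.    -0.011 -1.   ] [-0.26  0.37  1.91 -0.01  0.87  1.21] 0.026316028402175926 [  2.  -24.7 -14.1]
```

View pics/s1.png

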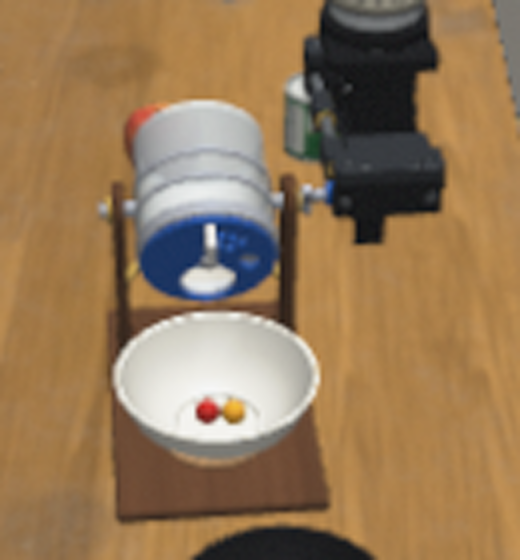

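Both sweets lie in the bowl, red at (207,410) and yellow at (234,410), and the jar is at its tipping stop. Now I'll let it swing back, with the fingers following.

Request:
send_rows(increments=[0, 0, 0, 0.06, -0.6, 0, 0.3, 0, 0, 0, 0.04, -0.42, 0.65, 0.3, 0, 0, 0, 0.05, -0.5, 0.6, 0.3, 0, 0, 0, 0.06, -0.56, 0.54, 0.3, 0, 0, 0, 0.06, -0.61, 0.47, 0.3, 0, 0, 0, 0.06, -0.67, 0.4, 0.3, 0, 0, 0, 0.08, -0.71, 0.32, 0.3, 0, 0, 0, 0.08, -0.73, 0.24, 0.3, 0, 0, 0, 0.08, -0.76, 0.16, 0.3, 0, 0, 0, 0.08, -0.77, 0.08, 0.3, 0, 0, 0, 0.08, -0.78, 0, 0.3, 0, 0, 0, 0.08, -0.76, -0.1, 0.3, 0, 0, 0, 0.08, -0.75, -0.18, 0.3, 0, 0, 0, 0.08, -0.73, -0.26, 0.3, 0, 0, 0, 0.08, -0.69, -0.34, 0.3, 0, 0, 0, 0.06, -0.65, -0.42, 0.3, 0, 0, 0, 0.06, -0.6, -0.49, 0.3, 0, 0, 0, 0.06, -0.54, -0.55, 0.3, 0, 0, 0, 0.05, -0.48, -0.61, 0.3, 0, 0, 0, 0, 0, 0, 0.3])

```text
time: 12.5
position: [0.4617, -0.1255, 0.1913]
tool_rot: [0.999, 0.051, -0.001, -0.001]
ft_force: [-0.3, -0.6, 0.7]
grip_width: 0.0256
grip_force: 0.0
```

Request:
send_rows(increments=[0, 0, 0, 0, 0, 0, 0.42, 0, 0, 0, 0, 0, 0, 0.42, 0, 0, 0, 0, 0, 0, 0.42], newtons=5)

```text
time: 12.75
position: [0.4623, -0.1247, 0.1928]
tool_rot: [0.999, 0.052, 0.0, 0.0]
ft_force: [-0.7, -0.9, 1.0]
grip_width: 0.0348
grip_force: 0.0
```

Free of the handle; lift off and clear away, then wait for the jar to settle.

Request:
send_rows(increments=[0, 0, 0, 0, 0, 1.5, 0.42, 0, 0, 0, 0, 0, 3, 0.42, 0, 0, 0, 0, 0, 3, 0.42, 0, 0, 0, 0, 0, 3, 0.42, 0, 0, 0, 0, 0, 2, 0.42, 0, 0, 0, -0.5, -3, 0, 0.42, 0, 0, 0, -0.5, -3, 0, 0.42, 0, 0, 0, -0.5, -3, 0, 0.42, 0, 0, 0, -0.5, -3, 0, 0.42, 0, 0, 0, 0, -3, 0, 0.42, 0, 0, 0, 0, -3, 0, 0.42, 0, 0, 0, 0, 0, 0, 0.42, 0, 0, 0, 0, 0, 0, 0.42, 0, 0, 0, 0, 0, 0, 0.42, 0, 0, 0, 0, 0, 0, 0.42, 0, 0, 0, 0, 0, 0, 0.42, 0, 0, 0, 0, 0, 0, 0.42, 0, 0, 0, 0, 0, 0, 0.42])

```text
time: 14.25
position: [0.4424, -0.3041, 0.3178]
tool_rot: [0.999, 0.052, 0.0, 0.0]
ft_force: [0.5, -0.2, -0.6]
grip_width: 0.0363
grip_force: 0.0
```

```bash
python3 look.py top t2; python3 look.py side s2; python3 - <<'E'
import cv2
a=cv2.imread('pics/t2.png');b=cv2.imread('pics/s2.png')
h=380;f=lambda i:cv2.resize(i,(int(i.shape[1]*h/i.shape[0]),h));cv2.imwrite('pics/f.png',cv2.hconcat([f(a),f(b)]))
E
```

```text
[ 0.4424 -0.3041  0.3178] 6.014946337860066 [ 0. -0. -1.] [-0.81  0.31  1.54  0.    1.29  0.66] 0.03625541010185037 [ 0.5 -0.2 -0.6]
[ 0.4424 -0.3043  0.3178] 6.0044697920284875 [ 0. -0. -1.] [-0.81  0.31  1.54  0.    1.29  0.66] 0.036472959990589165 [-0.5 -0.1  0.5]
```

View pics/f.png

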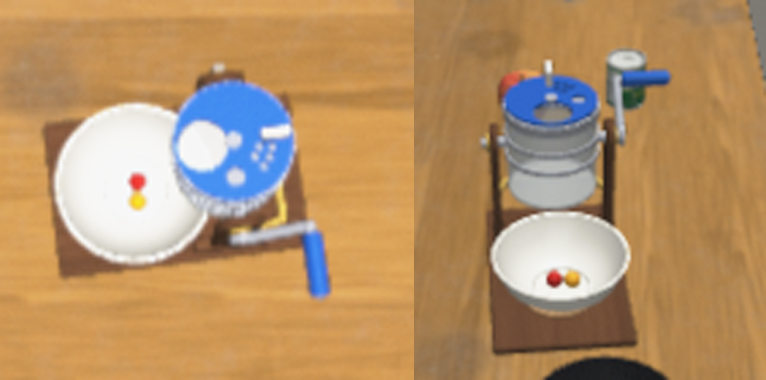

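The jar is upright, with the largest hole at (202,145) facing the bowl and the tab opposite at (275,131). Both sweets are in the bowl at (138,190), the bowl stands in place, and the arm is clear.

```bash
python3 -c "
from rig import robot
print(robot.hand_in())"
```

```text
the job is handed in; nothing more can be done
None
```

The job is done and handed in at about 14 s: the dial is on the largest opening, both sweets are in the bowl on its pad, the jar is back upright, and I never touched the jam jar, tin or apple.

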